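Open the ratchet bookend

ROBOT

A 6-joint arm with a two-finger parallel gripper is mounted at the origin on the work surface. World frame = base frame: x ahead of the robot, y to its left, z up, the work surface at z = 0. Lengths are in m, angles in rad, forces in N, time in s.
With the tool pointing down it reaches from about 0.375 to 0.9 m from the base axis. Payload 3.1 kg.
Tool frame: the origin (TCP) lies on the centre line of the jaws, within the pads' length; the fingertips stand robot.nose_length ahead of it and the grasp point (between the pads) lies 6 mm ahead of it (robot.nose_length is the distance from the TCP to the fingertips, in m); z points along the fingers, y is the line along which they close (so a half turn about z gives the same grasp; the last joint's range is limited). The gripper opens to 87 mm and grips with 3 to 60 N. Pads are 19 mm wide; open, the fingers measure 117 mm over their backs; the gripper's body (75 mm by 190 mm) begins 51 mm behind the grasp point.
Start: joints at [1.077, 0.527, 1.433, -0, 1.181, -0.178], TCP at [0.194, 0.594, 0.248] pointing down, gripper open.
Joint ranges: [-3.08, 3.08], [-0.75, 2.2], [0.22, 2.44], [-1.43, 4.57], [0, 2.65], [-2.85, 2.85]. Speed limits (rad/s): [2.79, 2.79, 3.14, 3.14, 3.14, 3.14].

INTERFACE

Orientations are given as a unit quaternion [x, y, z, w].
In Python, from rig import robot gives the robot as it stands.
- The arm moves only by the shell command python3 -m crank 'ROWS' [FORCE]. ROWS is JSON, one flat list of numbers, 7 for each row, row after row: the shift along the tool's x, y, z in mm, then the turn, a rotation vector about the tool's x, y, z in degrees, then the closure in counts, from 0 (fully open) to 255 (shut). In form: [x, y, z, ax, ay, az, fingers, x, y, z, ax, ay, az, fingers, ...]. A call has exactly 5 rows; each row is the pose to reach, as a shift and turn from the pose commanded when the call began, along the tool's axes at that moment; what a row does not reach only later rows make up. A row lasts 1/12 s, in which the tool goes at most 41.7 mm and 7.16 degrees, less where a joint would pass 70% of its speed; a pose out of reach is approached as far as the arm can. A call with a gripper value outside its range is refused whole. The fingers move at their own pace and stop on an object; FORCE is the grip in N (left out, the last holds). Time passes only in rows, so rows that repeat a pose let the fingers close, or fill a call up. It gives the time, the measured TCP pose, the force, the opening and the grip force at its end, in the units of the state.
- robot.get_obs(): the state, without advancing time (a new reading comes with each control period).
- robot.camera(name): name is "side" or "top"; returns a dict with "pixels" (384x512x3 uint8, red, green, blue), "intrinsics" (3x3 intrinsics, pixels), "extrinsics" (4x4, takes a point from camera to world coordinates). Camera axes: x right, y down, z forward; pixel columns grow to the right and rows downward; lengths in m; the calibration is good to about 2 mm. A picture is of the moment at which its call begins. There is no depth.
- robot.hand_in(): hands the job in; it is judged then, once.
The state is a dict: "time": time; "q": joint angles; "joint_velocities": joint speeds; "joint_torque": joint torques, N m; "position": TCP position; "tool_rot": TCP orientation; "ft_force": force on the tool from outside, world axes, zero at the start; "moment": the same for the moment, N m; "grip_width": finger opening in m; "grip_force": force on a finger pad.
Only numpy, scipy, OpenCV 4.12 (cv2) and the standard library are available. Lean on these libraries where they do the work, as an engineer would, in place of code of your own. Each camera call takes 0.05 s, during which the arm holds its last target. There are 200 camera calls.

TASK

Make room for more chess books in the metal book rack: press down the red ratchet release on top of the sliding bookend with closed fingertips and, keeping it pressed, push the bookend along its bar, away from the green book, all the way back to the end stop. Then let the release spring up and move clear. Do not pick anything up or grip anything, and leave the book, the glass cube, the glasses case and the chess queen standing where they are.

Things in the scene. Friction and masses are not known exactly. Their poses are not given: they have to be found in the camera images.
- rack: Fixed aluminium book rack: base plate 120 x 330 x 8 mm on the cork, with a ladder-like steel bar (29 mm wide, top 40 mm above the cork) along its y axis. Origin on the cork under the bar, midway across; the bookend slides open to +y. At y = -166 mm stands the fixed end plate (128 mm high), the book beside it; the low dark end stop (48 mm high) has its face at y = +131 mm, where the back of the bookend meets it.
- stop (a joint): How far the sliding bookend has slid along the rack's +y, in m: 0 = nearest the book, 0.140 = fully back at the end stop. It starts at 0.01 to 0.06. It is ratcheted: while the release is up it locks against +y after at most 10 mm of play; it does not lift or turn. With the release pressed it slides with about 2 N of friction and stays where it is left.
- release (a joint): How far the red release is pressed down, in m: 0 = up, 0.010 = bottomed. The ratchet is free beyond about 0.005; springs back up when let go, resting at 0 to 0.0045 as the ratchet tooth happens to lie between or on the pins. Needs about 2.5 N to start and about 5.5 N to bottom.
- release_top (a point): Centre of the top face of the red release pad, on top of the sliding bookend (it moves with both joints). Pad 50 mm (along the rack's x) x 36 mm (along the rack's y), 6 mm thick, its top 108 mm above the cork when up and 98 mm when bottomed; the grey housing below it ends at 92 mm. The blue face plate on the book side is 96 mm high, so the pad is open on three sides.
- wall_mid (a point): Centre of the thumb wall's upright face that looks towards the pad and book: a grey wall on the sliding bookend, 76 mm wide along the rack's x and 16 mm thick, rising to 128 mm above the cork. The face lies 25 mm from the pad's centre, on its +y side. Fingers pressing the pad may push against this wall, in the rack's +y direction.
- stop_face (a point): Centre of the blue face (90 x 86 mm) of the sliding bookend that looks towards the book.
- book_mid (a point): Centre of the loose green book, 105 x 44 x 124 mm, about 0.5 kg, standing on the rack's base plate beside the fixed end. To be left alone.
- cube_mid (a point): Centre of the loose clear glass cube, 50 mm, on the cork on the robot's side of the rack. To be left alone.
- case_mid (a point): Centre of the closed wooden glasses case, 60 x 155 x 39 mm, loose, on the cork on the far side of the rack. To be left alone.
- queen_mid (a point): Centre of the dark wooden chess queen, 34 mm across and 75 mm high, standing loose on the cork on the far side of the rack. To be left alone.
Not all that is in view belongs to the job. Leave any orange look-alike of the part that bears queen_mid alone.

How it is judged:
On the way, in this order (a step that is already met when the one before it is completed fails the run):
1. the ratchet release is pressed while the bookend is still near the book (value of joint release above 0.0055 m and value of joint stop below 0.09 m and contact force between the fingers and release above 0.5 N), for 0.1 s.
2. the bookend is pushed back to the end stop (value of joint stop above 0.134 m), for 0.1 s.
At the end, for the whole second after the job is handed in: The bookend rests within 6 mm of its end stop with the release sprung up (pressed less than 5 mm); the book, cube, glasses case and queen are within 15 mm of where they started, book and queen upright (value of joint stop above 0.134 m and value of joint release below 0.005 m and velocity of joint stop between -0.01 and 0.01 m/s and distance of each of book_mid, cube_mid, case_mid, queen_mid from where it was at the start of the episode below 0.015 m and angle between each of queen_mid, book_mid's own z axis and vertical below 0.2 rad); the robot touches nothing.
It fails at once if the book, the cube, the glasses case or the queen is lifted, carried or pushed away (20 mm) (distance of any of book_mid, cube_mid, case_mid, queen_mid from where it was at the start of the episode above 0.02 m).
It fails at once if the queen or the book is tipped over (angle between any of queen_mid, book_mid's own z axis and vertical above 0.5 rad).
It also fails if it takes over 35 s, if anything falls off the work surface, if the arm or the gripper's body presses on something with over 40 N, if the wrist force passes 120 N, or if a joint passes its speed limit or range.

## Working session

There is one attempt and no reset: what is moved stays moved. The work goes in short steps, Python scripts to look and compute and a shell command to move; the robot and the scene stay as the last step left them, time stands still between calls to the robot, and variables do not carry over. Pictures are saved under pics/ and viewed, at most 10 in all, crops included, and the job is handed in when it is done.

```bash
mkdir -p pics; python3 - <<'E'
from rig import robot
import cv2,numpy as np
o=robot.get_obs()
print({k:np.round(v,3) for k,v in o.items()},robot.nose_length)
for n in("side","top"):
    c=robot.camera(n); cv2.imwrite(f"pics/{n}0.png",c["pixels"][:,:,::-1]); print(n,c["intrinsics"].round(1).tolist(),c["extrinsics"].round(3).tolist())
E
```

```text
{'time': np.float64(0.0), 'q': array([ 1.076,  0.528,  1.434, -0.   ,  1.181, -0.178]), 'joint_velocities': array([-0.   ,  0.   , -0.001,  0.001, -0.   , -0.001]), 'joint_torque': array([-1.0000e-03, -4.4005e+01, -1.7659e+01,  6.3000e-02,  5.8000e-02,
       -0.0000e+00]), 'position': array([0.194, 0.593, 0.247]), 'tool_rot': array([ 0.157,  0.988, -0.001, -0.   ]), 'ft_force': array([-0.021, -0.064,  0.386]), 'moment': array([-0.007, -0.025, -0.025]), 'grip_force': np.float64(0.0), 'grip_width': np.float64(0.086)} 0.025
side [[405.4, 0.0, 257.1], [0.0, 405.4, 193.7], [0.0, 0.0, 1.0]] [[-0.952, -0.2, 0.232, 0.407], [-0.306, 0.67, -0.677, 0.476], [-0.02, -0.715, -0.699, 0.574], [0.0, 0.0, 0.0, 1.0]]
top [[464.0, 0.0, 248.4], [0.0, 464.0, 195.6], [0.0, 0.0, 1.0]] [[-0.0, -0.998, 0.068, 0.517], [-1.0, -0.001, -0.015, 0.026], [0.015, -0.068, -0.998, 0.908], [0.0, 0.0, 0.0, 1.0]]
```

View pics/top0.png

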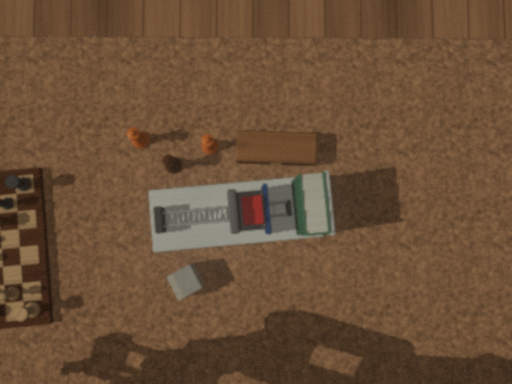

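View pics/side0.png

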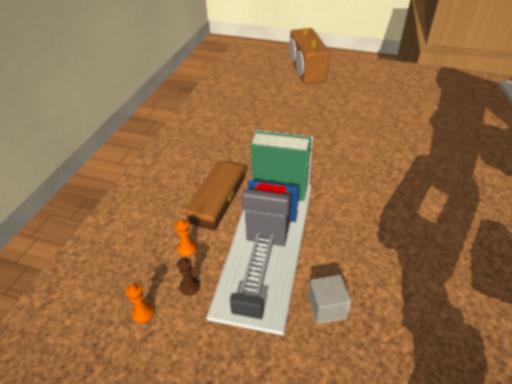

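The top view shows the red pad at about (252,209), the wall at about (233,211), the dark end stop at (160,219), the book at (313,204), and the cube at (185,282). The dark queen is at (172,164), and the orange look-alikes at (138,137) and (208,144) get left alone. The side view agrees with this. Next I measure the pad and the rack direction.

```bash
cat > h.py <<'E'
import cv2,numpy as np
from rig import robot
def ray(c,uv,z):
    K,T=c["intrinsics"],c["extrinsics"]
    d=T[:3,:3]@np.linalg.solve(K,[uv[0],uv[1],1]); p=T[:3,3]
    return p+d*(z-p[2])/d[2]
def rect(m):
    cs,_=cv2.findContours(m,cv2.RETR_EXTERNAL,cv2.CHAIN_APPROX_NONE)
    return cv2.minAreaRect(max(cs,key=cv2.contourArea))
def red(c):
    h=cv2.cvtColor(c["pixels"],cv2.COLOR_RGB2HSV)
    m=(((h[...,0]<5)|(h[...,0]>172))&(h[...,1]>150)&(h[...,2]>60)).astype(np.uint8)*255
    return m
def proj(c,p):
    T=c["extrinsics"]; q=c["intrinsics"]@(T[:3,:3].T@(np.array(p)-T[:3,3])); return q[:2]/q[2]
E
python3 - <<'E'
from h import *
c=robot.camera("top"); h=cv2.cvtColor(c["pixels"],cv2.COLOR_RGB2HSV)
m=((h[...,1]<60)&(h[...,2]>90)).astype(np.uint8)*255
m[:, :140]=0;m[255:]=0
m=cv2.morphologyEx(m,cv2.MORPH_CLOSE,np.ones((25,25)))
r=rect(m);print("base px",r)
P=[ray(c,b,.008) for b in cv2.boxPoints(r)]
for p in P: print(p.round(3))
print("sides",[round(np.linalg.norm(P[i]-P[i-1]),3) for i in range(4)])
r=rect(red(c));print("pad px",r)
Q=[ray(c,b,.108) for b in cv2.boxPoints(r)]
print("pad",np.mean(Q,0).round(4),"sides",[round(np.linalg.norm(Q[i]-Q[i-1]),3) for i in range(4)])
s=robot.camera("side");r=rect(red(s));print("side pad px",r,"predicted",proj(s,np.mean(Q,0)))
x=cv2.resize(c["pixels"][130:300,120:350],None,fx=3.4,fy=3.4);cv2.imwrite("pics/crop.png",x[:,:,::-1])
E
```

```text
base px ((240.918701171875, 212.24087524414062), (64.31049346923828, 183.80514526367188), 83.8844985961914)
[0.589 0.212 0.008]
[ 0.628 -0.144  0.008]
[ 0.503 -0.156  0.008]
[0.466 0.197 0.008]
sides [np.float64(0.124), np.float64(0.358), np.float64(0.125), np.float64(0.355)]
pad px ((252.52438354492188, 209.71951293945312), (28.049612045288086, 19.215087890625), 83.6598129272461)
pad [0.5472 0.0075 0.108 ] sides [np.float64(0.048), np.float64(0.033), np.float64(0.048), np.float64(0.033)]
side pad px ((270.650390625, 187.99755859375), (29.27251625061035, 7.9114909172058105), 8.53076457977295) predicted [268.5833331  188.38441902]
```

View pics/crop.png

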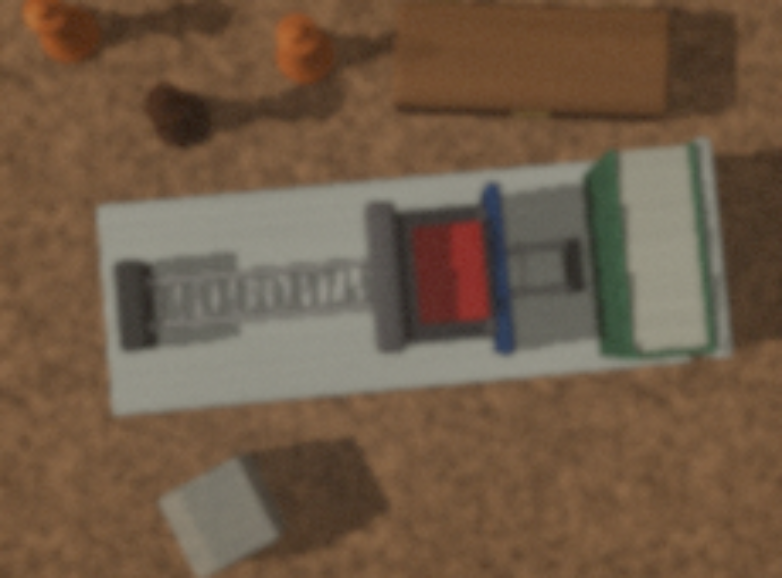

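The crop shows the red pad between the grey wall on its left and the blue face plate on its right. The single dark queen is at crop (178,113), set apart from the two orange ones. Since the tall end plate biases the base rectangle, I'll fit the rack direction from clean edges instead.

```bash
python3 - <<'E'
from h import *
c=robot.camera("top"); h=cv2.cvtColor(c["pixels"],cv2.COLOR_RGB2HSV)
m=((h[...,1]<60)&(h[...,2]>90))
def line(a): 
    v=cv2.fitLine(np.float32([ray(c,p,.008)[:2] for p in a]),cv2.DIST_HUBER,0,.01,.01).ravel(); v[:2]*=np.sign(v[1]) if abs(v[1])>abs(v[0]) else np.sign(v[0]); return v
lo=line([(u,np.where(m[225:262,u])[0].max()+225.5) for u in range(158,280,2)])
up=line([(u,np.where(m[170:215,u])[0].min()+169.5) for u in range(154,225,2)])
print("lo",lo.round(4),np.degrees(np.arctan2(-lo[0],lo[1])),"up",up.round(4),np.degrees(np.arctan2(-up[0],up[1])))
pad=ray(c,(252.5,209.7),.108)[:2]
d=np.array(lo[:2]+up[:2]);d/=np.linalg.norm(d);n=np.array([d[1],-d[0]])
print("width",n@(up[2:]-lo[2:]),"pad from mid",n@(pad-(up[2:]+lo[2:])/2))
st=ray(c,(159.7,219.7),.048); print("stop",st.round(4),"dir pad->stop deg",np.degrees(np.arctan2(-(st[:2]-pad)[0],(st[:2]-pad)[1])),np.linalg.norm(st[:2]-pad))
R=cv2.Rodrigues(np.zeros(3))[0]
from scipy.spatial.transform import Rotation as Ro
o=robot.get_obs();R=Ro.from_quat(o["tool_rot"]).as_matrix();print(R.round(3).tolist(),o["position"])
E
```

```text
lo [-0.09    0.9959  0.4813  0.069 ] 5.1608334 up [-0.088   0.9961  0.5961  0.1332] 5.050192
width 0.12011659 pad from mid 0.00011293948022522877
stop [0.5309 0.1775 0.048 ] dir pad->stop deg 5.476899352742701 0.1707178874879168
[[-0.951, 0.311, -0.0], [0.311, 0.951, -0.001], [0.0, -0.001, -1.0]] [0.19392747 0.59382642 0.24706849]
```

```bash
cat >> h.py <<'E'
from scipy.spatial.transform import Rotation as Ro
D=np.array([-.089,.996,0]); PAD=np.array([.547,.0075,.108])
def togo(target):
    o=robot.get_obs();R=Ro.from_quat(o["tool_rot"])
    X=D;Z=np.array([0,0,-1.]);G=Ro.from_matrix(np.c_[X,np.cross(Z,X),Z])
    print("t",o["time"].round(2),"pos",o["position"].round(4),"F",o["ft_force"].round(1),"grip",o["grip_width"].round(3),"q",o["q"].round(2))
    print("shift mm",(R.inv().apply(np.array(target)-o["position"])*1000).round(1),"turn deg",np.degrees((R.inv()*G).as_rotvec()).round(1))
E
python3 -m crank '[-27,-23.5,0,0,0,6.7,255, -54,-47,0,0,0,13.4,255, -81,-70.5,0,0,0,20.1,255, -108,-94,0,0,0,26.7,255, -135,-117,0,0,0,33.4,255]' 10
python3 -c "
from h import *
togo([.547,.0075,.2])"
```

```text
time: 0.67
position: [0.2864, 0.4395, 0.2475]
tool_rot: [0.437, 0.9, -0.0, 0.0]
ft_force: [0.2, -0.1, 0.3]
grip_width: 0.0618
grip_force: 0.0Traceback (most recent call last):
  File "<string>", line 3, in <module>
    togo([.547,.0075,.2])
    ~~~~^^^^^^^^^^^^^^^^^
  File "h.py", line 21, in togo
    print("t",o["time"].round(2),"pos",o["position"].round(4),"F",o["ft_force"].round(1),"grip",o["grip_width"].round(3),"q",o["q"].round(2))
              ^^^^^^^^^^^^^^^
AttributeError: 'float' object has no attribute 'round'
```

```bash
sed -i 's/o\["time"\].round(2)/o["time"]/; s/o\["grip_width"\].round(3)/o["grip_width"]/' h.py
python3 -c "
from h import *
togo([.547,.0075,.247])"
```

```text
t 0.6667 pos [0.2864 0.4395 0.2475] F [ 0.2 -0.1  0.3] grip 0.061839473428488397 q [ 0.78  0.39  1.68 -0.    1.07  0.11]
shift mm [-500.6  -62.5    0.6] turn deg [-0.   0.  33.1]
```

```bash
python3 -m crank '[-38,-5,0,0,0,6.6,255, -76,-9,0,0,0,13.2,255, -114,-14,0,0,0,19.9,255, -152,-19,0,0,0,26.5,255, -190,-24,0,0,0,33.1,255]'
python3 -c "
from h import *
togo([.547,.0075,.247])"
```

```text
time: 1.08
position: [0.3862, 0.2757, 0.2477]
tool_rot: [0.675, 0.738, 0.0, 0.0]
ft_force: [0.7, -0.0, -0.3]
grip_width: 0.0282
grip_force: 0.0
t 1.0833 pos [0.3862 0.2757 0.2477] F [ 0.7 -0.  -0.3] grip 0.0282488121565509 q [0.38 0.33 1.8  0.   1.02 0.29]
shift mm [-281.4  136.4    0.7] turn deg [ 0. -0. -0.]
```

```bash
python3 -m crank '[-35,17,0,0,0,0,255, -70,34,0,0,0,0,255, -105,51,0,0,0,0,255, -140,68,0,0,0,0,255, -175,85,0,0,0,0,255]'
python3 -m crank '[-30,15,0,0,0,0,255, -60,30,0,0,0,0,255, -90,45,0,0,0,0,255, -106,51,10,0,0,0,255, -106,51,40,0,0,0,255]'
python3 -m crank '[0,0,0,0,0,0,255, 0,0,0,0,0,0,255, 0,0,0,0,0,0,255, 0,0,0,0,0,0,255, 0,0,0,0,0,0,255]'
python3 - <<'E'
from h import *
togo([.547-.0005,.0075+.006,.133])
for n in("top","side"):
    c=robot.camera(n);cv2.imwrite(f"pics/{n}1.png",cv2.resize(c["pixels"][100:300,100:380],None,fx=2.5,fy=2.5)[:,:,::-1])
E
```

```text
time: 1.5
position: [0.4874, 0.1092, 0.2477]
tool_rot: [0.673, 0.74, 0.0, 0.0]
ft_force: [0.4, -0.5, 0.3]
grip_width: 0.0016
grip_force: 0.0
time: 1.92
position: [0.5537, 0.0059, 0.211]
tool_rot: [0.674, 0.738, 0.003, 0.006]
ft_force: [1.1, 0.1, 0.4]
grip_width: 0.0004
grip_force: 0.0
time: 2.33
position: [0.5479, 0.011, 0.2089]
tool_rot: [0.673, 0.74, 0.001, 0.001]
ft_force: [-0.5, 0.2, 0.6]
grip_width: 0.0003
grip_force: 0.0
t 2.3333 pos [0.5479 0.011  0.2089] F [-0.5  0.2  0.6] grip 0.00034604334557093274 q [-0.18  0.47  1.67  0.    1.   -0.28]
shift mm [ 2.6 -1.3 75.9] turn deg [0.1 0.  0.4]
```

View pics/side1.png

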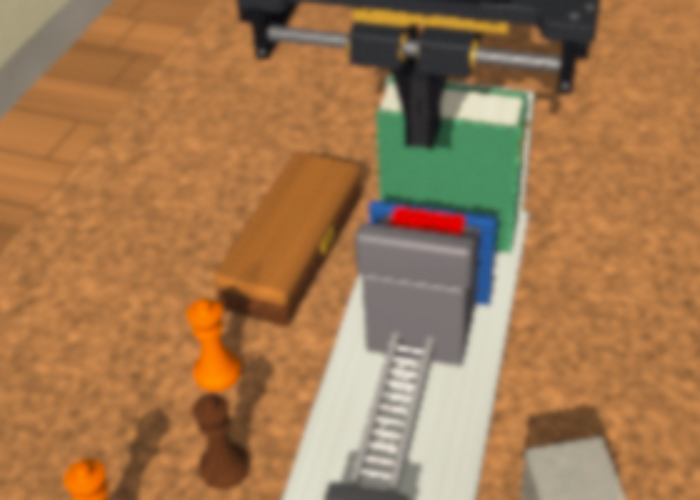

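The side view shows the closed fingertips at (420,140) in the crop, directly above the red pad at (428,220). The dark queen is untouched at (220,440). Next I descend.

```bash
python3 -m crank '[3,-1,15,0,0,0,255, 3,-1,35,0,0,0,255, 3,-1,52,0,0,0,255, 3,-1,62,0,0,0,255, 3,-1,62,0,0,0,255]'
python3 -m crank '[0,0,4,0,0,0,255, 0,0,8,0,0,0,255, 0,0,11,0,0,0,255, 0,0,14,0,0,0,255, 0,0,14,0,0,0,255]'
python3 - <<'E'
from h import *
togo([.547-.0005,.0075+.006,.1235])
c=robot.camera("side");cv2.imwrite("pics/side2.png",cv2.resize(c["pixels"][100:250,150:350],None,fx=4,fy=4)[:,:,::-1])
E
```

```text
time: 2.85
position: [0.5449, 0.0137, 0.144]
tool_rot: [0.673, 0.74, -0.001, -0.002]
ft_force: [-0.2, 1.2, -0.5]
grip_width: 0.0008
grip_force: 0.0
time: 3.27
position: [0.5461, 0.0132, 0.1314]
tool_rot: [0.673, 0.74, -0.0, -0.0]
ft_force: [-0.1, 0.3, 0.1]
grip_width: 0.0005
grip_force: 0.0
t 3.2667 pos [0.5461 0.0132 0.1314] F [-0.1  0.3  0.1] grip 0.0005393286059916559 q [-0.18  0.59  1.73 -0.    0.82 -0.27]
shift mm [0.2 0.5 7.9] turn deg [-0.  -0.   0.3]
```

View pics/side2.png

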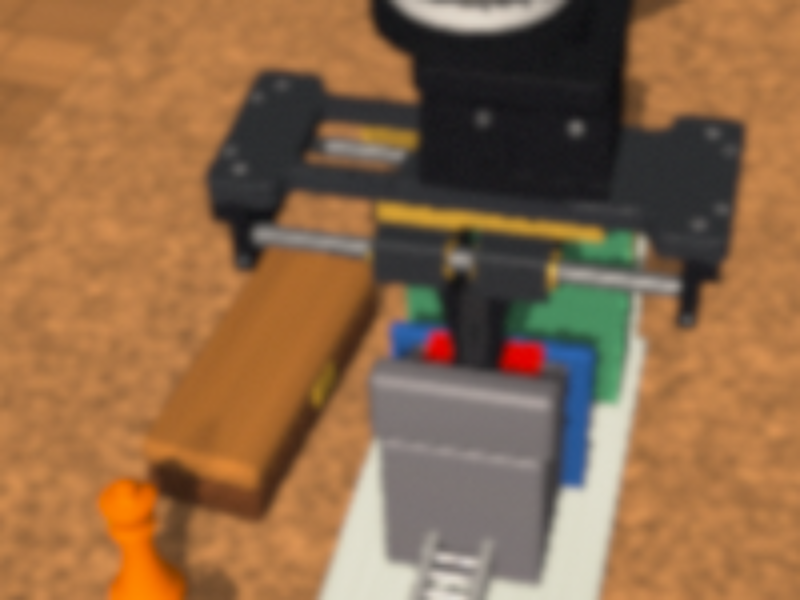

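The fingertips at crop (480,350) are centred on the red pad, between the blue plate and the grey wall. Now I press.

```bash
python3 -m crank '[0,0,2,0,0,0,255, 0,0,4,0,0,0,255, 0,0,6,0,0,0,255, 0,0,7,0,0,0,255, 0,0,7,0,0,0,255]'
python3 -m crank '[0,0,0.5,0,0,0,255, 0,0,1,0,0,0,255, 0,0,1,0,0,0,255, 0,0,1,0,0,0,255, 0,0,1,0,0,0,255]'
```

```text
time: 3.73
position: [0.5466, 0.0132, 0.1249]
tool_rot: [0.673, 0.74, 0.0, 0.0]
ft_force: [-0.3, 0.5, 4.8]
grip_width: 0.0003
grip_force: 2.6
time: 4.15
position: [0.5466, 0.0132, 0.124]
tool_rot: [0.673, 0.74, 0.0, 0.0]
ft_force: [-0.3, 0.3, 5.5]
grip_width: 0.0005
grip_force: 2.7
```

```bash
python3 -m crank '[2,0,0.5,0,0,0,255, 5,0,0.5,0,0,0,255, 8,0,0.5,0,0,0,255, 11,0,0.5,0,0,0,255, 14,0,0.5,0,0,0,255]'
python3 -m crank '[4,0,0,0,0,0,255, 8,0,0,0,0,0,255, 12,0,0,0,0,0,255, 16,0,0,0,0,0,255, 20,0,0,0,0,0,255]'
```

```text
time: 4.57
position: [0.5454, 0.0265, 0.1236]
tool_rot: [0.673, 0.74, -0.0, 0.001]
ft_force: [-0.8, -2.5, 5.8]
grip_width: 0.0005
grip_force: 2.7
time: 4.98
position: [0.5435, 0.0465, 0.1236]
tool_rot: [0.673, 0.74, -0.0, 0.001]
ft_force: [-0.1, -3.1, 6.3]
grip_width: 0.0003
grip_force: 2.7
```

```bash
python3 -m crank '[5,0,0,0,0,0,255, 10,0,0,0,0,0,255, 15,0,0,0,0,0,255, 20,0,0,0,0,0,255, 25,0,0,0,0,0,255]'
python3 -m crank '[5,0,0,0,0,0,255, 10,0,0,0,0,0,255, 15,0,0,0,0,0,255, 20,0,0,0,0,0,255, 25,0,0,0,0,0,255]'
python3 -m crank '[5,0,0,0,0,0,255, 10,0,0,0,0,0,255, 15,0,0,0,0,0,255, 20,0,0,0,0,0,255, 25,0,0,0,0,0,255]'
```

```text
time: 5.4
position: [0.5412, 0.0714, 0.1236]
tool_rot: [0.673, 0.74, -0.0, 0.001]
ft_force: [0.1, -3.1, 5.1]
grip_width: 0.0005
grip_force: 2.7
time: 5.82
position: [0.5389, 0.0964, 0.1236]
tool_rot: [0.673, 0.74, 0.0, 0.001]
ft_force: [-0.2, -2.9, 5.3]
grip_width: 0.0007
grip_force: 2.7
time: 6.23
position: [0.5366, 0.1213, 0.1236]
tool_rot: [0.673, 0.74, 0.0, 0.001]
ft_force: [0.3, -1.7, 5.7]
grip_width: 0.0004
grip_force: 2.7
```

Now slower, watching for the end stop.

```bash
python3 -m crank '[3,0,0,0,0,0,255, 6,0,0,0,0,0,255, 9,0,0,0,0,0,255, 12,0,0,0,0,0,255, 15,0,0,0,0,0,255]'
python3 -m crank '[1,0,0,0,0,0,255, 2,0,0,0,0,0,255, 3,0,0,0,0,0,255, 4,0,0,0,0,0,255, 5,0,0,0,0,0,255]'
python3 -m crank '[1,0,0,0,0,0,255, 2,0,0,0,0,0,255, 3,0,0,0,0,0,255, 4,0,0,0,0,0,255, 4,0,0,0,0,0,255]'
```

```text
time: 6.65
position: [0.5352, 0.1362, 0.1237]
tool_rot: [0.673, 0.74, 0.0, 0.001]
ft_force: [-0.7, -2.8, 4.4]
grip_width: 0.0004
grip_force: 2.7
time: 7.07
position: [0.535, 0.1406, 0.1236]
tool_rot: [0.673, 0.74, -0.0, 0.001]
ft_force: [-0.0, -4.4, 6.1]
grip_width: 0.0004
grip_force: 2.7
time: 7.48
position: [0.5347, 0.1447, 0.1237]
tool_rot: [0.673, 0.74, 0.0, 0.002]
ft_force: [0.5, -3.6, 5.7]
grip_width: 0.0006
grip_force: 2.7
```

```bash
python3 -m crank '[1,0,0,0,0,0,255, 2,0,0,0,0,0,255, 3,0,0,0,0,0,255, 4,0,0,0,0,0,255, 4,0,0,0,0,0,255]'
python3 - <<'E'
from h import *
a=robot.camera("side")["pixels"][170:330,170:370]
cv2.imwrite("pics/side3.png",cv2.resize(a,None,fx=3.7,fy=3.7)[:,:,::-1])
E
```

```text
time: 7.9
position: [0.5346, 0.1467, 0.1237]
tool_rot: [0.672, 0.74, -0.001, 0.003]
ft_force: [0.5, -10.5, 6.4]
grip_width: 0.0004
grip_force: 6.6
```

View pics/side3.png

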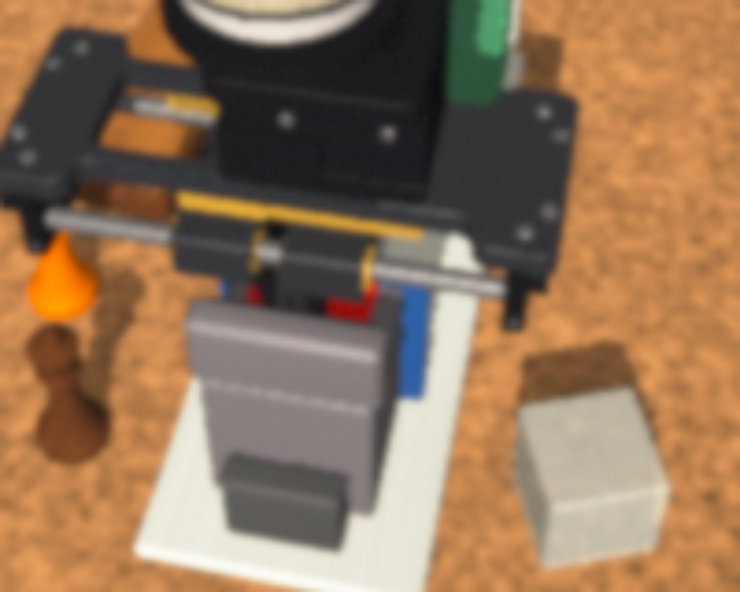

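The side view shows the back of the bookend against the dark end stop at (285,500), and the force rose to 10.5 N as it arrived. The dark queen (70,400) and cube (590,470) are undisturbed. I'll ease the push and lift straight up.

```bash
python3 -m crank '[0,0,0,0,0,0,255, -1,0,-1,0,0,0,255, -1.5,0,-4,0,0,0,255, -1.5,0,-8,0,0,0,255, -1.5,0,-13,0,0,0,255]'
python3 -m crank '[-1,0,-8,0,0,0,255, -3,0,-18,0,0,0,255, -5,0,-33,0,0,0,255, -5,0,-55,0,0,0,255, -5,0,-80,0,0,0,255]'
python3 -m crank '[-35,0,-10,0,0,0,255, -70,0,-10,0,0,0,255, -105,0,-10,0,0,0,255, -140,0,-10,0,0,0,255, -175,0,-10,0,0,0,255]'
python3 -m crank '[-35,0,0,0,0,0,255, -70,0,0,0,0,0,255, -70,0,0,0,0,0,255, -70,0,0,0,0,0,255, -70,0,0,0,0,0,255]'
python3 - <<'E'
from h import *
c=robot.camera("top")
r=rect(red(c));
for z in(.108,.1035):
    p=ray(c,r[0],z);print(r,p.round(4),"travel",(p-PAD)@D)
s=robot.camera("side");b=rect(red(s));print("side",b[0],[(z,proj(s,np.r_[p[:2],z]).round(1)) for z in(.098,.108)])
cv2.imwrite("pics/top4.png",cv2.resize(c["pixels"],None,fx=1.5,fy=1.5)[:,:,::-1])
cv2.imwrite("pics/side4.png",cv2.resize(s["pixels"],None,fx=1.5,fy=1.5)[:,:,::-1])
E
```

```text
time: 8.37
position: [0.5338, 0.1465, 0.1357]
tool_rot: [0.673, 0.74, -0.001, 0.001]
ft_force: [1.6, -6.7, -4.0]
grip_width: 0.0003
grip_force: 3.2
time: 8.78
position: [0.5327, 0.1436, 0.2163]
tool_rot: [0.673, 0.74, -0.001, -0.002]
ft_force: [-0.3, -0.1, -0.8]
grip_width: 0.0005
grip_force: 0.0
time: 9.2
position: [0.5502, -0.0317, 0.2269]
tool_rot: [0.673, 0.74, 0.001, -0.0]
ft_force: [0.4, -0.0, 0.4]
grip_width: -0.0
grip_force: 0.0
time: 9.62
position: [0.5565, -0.1, 0.2262]
tool_rot: [0.673, 0.739, 0.0, -0.001]
ft_force: [0.4, 0.7, -0.1]
grip_width: 0.0005
grip_force: 0.0
((180.0, 216.0), (28.0, 20.0), 90.0) [0.5363 0.1322 0.108 ] travel 0.12520407748040635
((180.0, 216.0), (28.0, 20.0), 90.0) [0.5364 0.1328 0.1035] travel 0.12578805231927964
side (253.16514587402344, 246.05044555664062) [(0.098, array([251.2, 251.2])), (0.108, array([251. , 246.9]))]
```

View pics/top4.png

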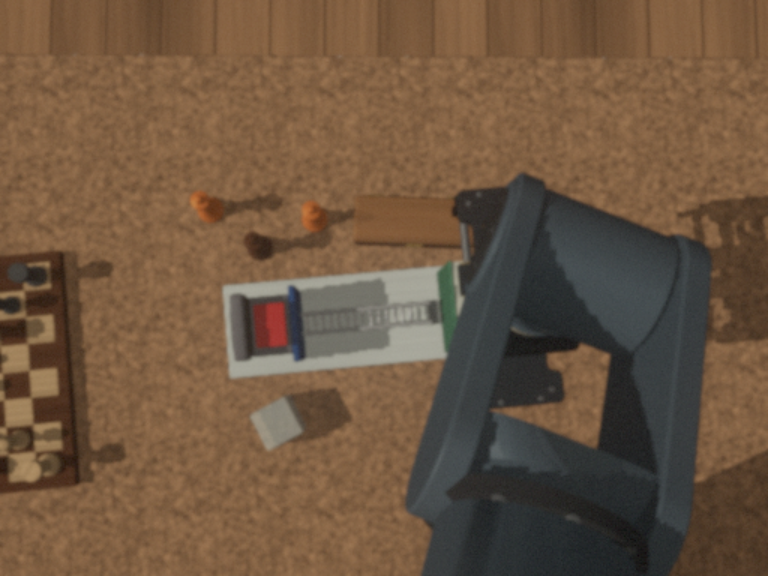

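View pics/side4.png

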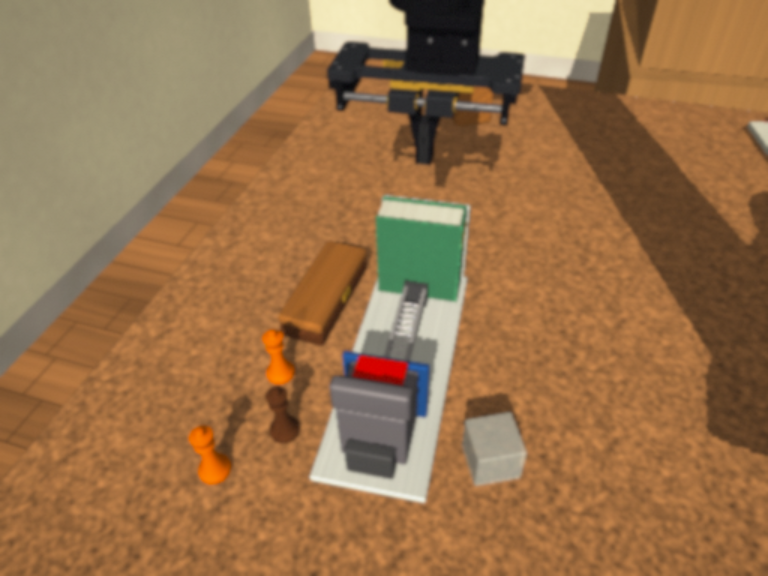

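```bash
python3 - <<'E'
from h import *
c=robot.camera("top")
e=ray(c,(150.9,221),.008);p=ray(c,rect(red(c))[0],.106)
print("pad to base end (expect ~75 mm at stop):",(e-p)@D)
E
```

```text
pad to base end (expect ~75 mm at stop): 0.06947364648444194
```

```bash
python3 -c "
from rig import robot
print(robot.hand_in())"
```

```text
the job is handed in; nothing more can be done
None
```

I pressed the release and slid the bookend back about 125 mm to its end stop, then let the release spring up and moved the arm clear. In the last pictures the glasses case, cube, queen and book look undisturbed, though the arm hides part of the book and case from above. The job is handed in, but no verdict came back.

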